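# Set the reorder tags on the stock board

### The job

On the stock board each blue parts bin has its own hinged tag, green on one side and red on the other, standing right in front of it. With a fingertip, gently push tags over so that only the full bins show green on the upper side and the bare or nearly bare bins show red, every tag lying fully over on its stop. Do not pick anything up, and leave the bins and the other things on the table where they stand.

Things in the scene. Friction and masses are not known exactly. Their poses are not given: they have to be found in the camera images.
- board: Fixed grey stock board, 320 x 440 x 12 mm. Origin on the table under the line of the tag hinges, midway along it; x points to the bins (away from the robot), y along the row of tags, z up; it spans x -85 to 235, y +-220 mm. Tags stand at y -150, -50, 50, 150 mm in changing order, each with its own bin straight behind it. A bolt and a nut stand loose on the white lines midway between two tag columns.
- hinge_a (a point): Midpoint of the hinge axis of tag a, 42 mm above the table, on a fixed black holder (40 x 76 mm foot, its rails reach 6 mm above the axis). Axes as the board's: the hinge axis is y, x points to this tag's bin.
- tag_a (a joint): Lean of tag a, rad: +0.85 fully over to its bin (red up), 0 upright, -0.85 fully over to the robot (green up). Smooth 50 g plate, 58 wide (y) x 60 x 5 mm, free hinge at its lower edge; past upright it falls by itself onto its stop, free edge then 45 mm out from and 40 mm above the hinge. Push it over from outside the free edge with a fingertip held lower than the edge; do not press it on its stop.
- bin_a: The bin belonging to tag a: loose blue open bin, 85 (x) x 80 (y) x 60 mm high, heaped to the brim with steel bolts: FULL. Origin at the centre of its underside; it stands on the board about 165 mm behind its tag's hinge, so its near wall is 120 mm from the hinge.
- hinge_b (a point): Midpoint of the hinge axis of tag b, 42 mm above the table, on a fixed black holder (40 x 76 mm foot, its rails reach 6 mm above the axis). Axes as the board's: the hinge axis is y, x points to this tag's bin.
- tag_b (a joint): Lean of tag b, rad: +0.85 fully over to its bin (red up), 0 upright, -0.85 fully over to the robot (green up). Smooth 50 g plate, 58 wide (y) x 60 x 5 mm, free hinge at its lower edge; past upright it falls by itself onto its stop, free edge then 45 mm out from and 40 mm above the hinge. Push it over from outside the free edge with a fingertip held lower than the edge; do not press it on its stop.
- bin_b: The bin belonging to tag b: loose blue open bin, 85 (x) x 80 (y) x 60 mm high, heaped to the brim with brass nuts: FULL. Origin at the centre of its underside; it stands on the board about 165 mm behind its tag's hinge, so its near wall is 120 mm from the hinge.
- hinge_c (a point): Midpoint of the hinge axis of tag c, 42 mm above the table, on a fixed black holder (40 x 76 mm foot, its rails reach 6 mm above the axis). Axes as the board's: the hinge axis is y, x points to this tag's bin.
- tag_c (a joint): Lean of tag c, rad: +0.85 fully over to its bin (red up), 0 upright, -0.85 fully over to the robot (green up). Smooth 50 g plate, 58 wide (y) x 60 x 5 mm, free hinge at its lower edge; past upright it falls by itself onto its stop, free edge then 45 mm out from and 40 mm above the hinge. Push it over from outside the free edge with a fingertip held lower than the edge; do not press it on its stop.
- bin_c: The bin belonging to tag c: loose blue open bin, 85 (x) x 80 (y) x 60 mm high, bare inside: NOT full. Origin at the centre of its underside; it stands on the board about 165 mm behind its tag's hinge, so its near wall is 120 mm from the hinge.
- hinge_d (a point): Midpoint of the hinge axis of tag d, 42 mm above the table, on a fixed black holder (40 x 76 mm foot, its rails reach 6 mm above the axis). Axes as the board's: the hinge axis is y, x points to this tag's bin.
- tag_d (a joint): Lean of tag d, rad: +0.85 fully over to its bin (red up), 0 upright, -0.85 fully over to the robot (green up). Smooth 50 g plate, 58 wide (y) x 60 x 5 mm, free hinge at its lower edge; past upright it falls by itself onto its stop, free edge then 45 mm out from and 40 mm above the hinge. Push it over from outside the free edge with a fingertip held lower than the edge; do not press it on its stop.
- bin_d: The bin belonging to tag d: loose blue open bin, 85 (x) x 80 (y) x 60 mm high, only three small bolts on its floor: NOT full. Origin at the centre of its underside; it stands on the board about 165 mm behind its tag's hinge, so its near wall is 120 mm from the hinge.
- big_bolt: Bystander, to be left alone: loose steel bolt standing on its 25 mm head, 50 mm high. Origin at its underside.
- big_nut: Bystander, to be left alone: loose brass ring nut, 28 mm wide, 13 mm high. Origin at its underside.
- screwdriver: Bystander, to be left alone: screwdriver with orange handle, lying. Origin at its underside.
- hammer: Bystander, to be left alone: hammer, lying. Origin at its underside.
- tape: Bystander, to be left alone: yellow tape roll, 90 mm wide, 24 mm high. Origin at its underside.
- mug: Bystander, to be left alone: white mug, 80 mm wide, 90 mm high. Origin at its underside.
- oil_can: Bystander, to be left alone: can with a red label, 64 mm wide, 130 mm high. Origin at its underside.
- holder_a: Fixed black holder of tag a, with the tag it carries; origin on the board's top under hinge_a, 30 mm below it.
- holder_b: Fixed black holder of tag b, with the tag it carries; origin on the board's top under hinge_b, 30 mm below it.
- holder_c: Fixed black holder of tag c, with the tag it carries; origin on the board's top under hinge_c, 30 mm below it.
- holder_d: Fixed black holder of tag d, with the tag it carries; origin on the board's top under hinge_d, 30 mm below it.

How it is judged:
By the outcome, as a careful person would: the job done as asked, in the order asked, and still so for the second after the job is handed in, with the robot touching nothing.
It also fails if it takes over 58 s, if anything falls off the work surface, if the arm or the gripper's body presses on something with over 40 N, if the wrist force passes 120 N, or if a joint passes its speed limit or range.

### The arm

A 6-joint arm with a two-finger parallel gripper is mounted at the origin on the work surface. World frame = base frame: x ahead of the robot, y to its left, z up, the work surface at z = 0. Lengths are in mm, angles in rad, forces in N, time in s.
With the tool pointing down it reaches from about 325 to 750 mm from the base axis. Payload 7.6 kg.
Tool frame: the origin (TCP) lies midway between the tips of the shut fingers; the grasp point (between the pads) lies 19 mm behind it; z points along the fingers, y is the line along which they close (so a half turn about z gives the same grasp; the last joint's range is limited). The gripper opens to 85 mm and grips with 20 to 120 N. Pads are 22 mm wide; open, the fingers measure 114 mm over their backs; the gripper's body (76 mm by 85 mm) begins 54 mm behind the grasp point. The pads swing forward as they close: fully open they stand 13 mm farther back than shut.
Start: joints at [-1.352, 0.052, 1.401, -0, 1.689, -0.07], TCP at [149.546, -503.271, 231.323] pointing down, gripper open.
Joint ranges: [-2.9, 2.9], [-0.91, 2.17], [0.12, 2.37], [-1.06, 4.2], [0.26, 2.73], [-2.93, 2.93]. Speed limits (rad/s): [2.57, 2.57, 3.01, 3.14, 3.14, 3.14].

### API

Orientations are given as a unit quaternion [x, y, z, w].
In Python, from station import state, camera, camera_info, hand_in gives the robot as it stands.
- The arm moves only by the tool send_rows, never from a script. Its argument "plan" is a list of rows, each an object with "delta_rot": the turn, a rotation vector about the world's x, y, z normalised to -1 to 1, where 1 is 30 degrees, a list of three; "dp": the shift along the world's x, y, z normalised to -1 to 1, where 1 is 0.08 m, a list of three; "gripper": the closure, from 0 (fully open) to 1 (shut). A call has 1 to 8 rows; each row is the pose to reach, as a shift and turn from the pose commanded when the call began; what a row does not reach only later rows make up. A row lasts 1/10 s, in which the tool goes at most 50 mm and 8.59 degrees, less where a joint would pass 70% of its speed; a pose out of reach is approached as far as the arm can. A call with a number of a shift or a turn outside -1 to 1 is refused whole. A call with a gripper value outside its range is refused whole. The fingers move at their own pace and stop on an object; "grip_force" is the grip in N (left out, the last holds). Time passes only in rows, so rows that repeat a pose let the fingers close. It gives the time, the measured TCP pose, the force, the opening and the grip force at its end, in the units of the state.
- state(): the state, without advancing time (a new reading comes with each control period).
- camera(name): name is "scene" or "top"; returns (picture, depth): 420x560x3 uint8, red, green, blue; 420x560 float32, mm along the optical axis (not along the pixel's ray), 0 where there is no reading.
- camera_info(name): a dict with "fovy" (degrees; the focal length in pixels is half the picture's height over the tangent of half this angle, whatever the lens; pixels are square), "cx", "cy" (the principal point, pixels), "R" (3x3) and "t" (3): a world point X has camera coordinates R X + t. Camera axes: x right, y down, z forward; pixel columns grow to the right and rows downward; lengths in mm; the calibration is good to about 2 mm. A picture is of the moment at which its call begins. camera_info takes no time and is no camera call.
- hand_in(): hands the job in; it is judged then, once.
The state is a dict: "time_s": time; "qpos": joint angles; "joint_vel": joint speeds; "joint_efforts": joint torques, N m; "ee_pos": TCP position; "orientation": TCP orientation; "force": force on the tool from outside, world axes, zero at the start; "wrist_torque": the same for the moment, N m; "grip_width": opening from 0.0 (shut) to 1.0 (fully open); "finger_force": force on a finger pad.
Only numpy, scipy, OpenCV 4.12 (cv2) and the standard library are available. Lean on these libraries where they do the work, as an engineer would, in place of code of your own. Each camera call takes 0.05 s, during which the arm holds its last target. There are 200 camera calls.

## Working session

There is one attempt and no reset: what is moved stays moved. The work goes in short steps, Python scripts to look and compute and a tool call to move; the robot and the scene stay as the last step left them, time stands still between calls to the robot, and variables do not carry over. Pictures are saved under pics/ and viewed, at most 10 in all, crops included, and the job is handed in when it is done.

Besides the shell and the picture viewer there is one more tool, called after "Request:" as name([rows], argument=value, ...), one row to a line, values as JSON. send_rows: Moves the arm, as the interface text tells. Its arguments: {"type":"object","properties":{"plan":{"type":"array","items":{"type":"object","properties":{"delta_rot":{"type":"array","items":{"type":"number"}},"dp":{"type":"array","items":{"type":"number"}},"gripper":{"type":"number"}}}},"grip_force":{"type":"number"}},"required":["plan"]}

```bash
ls; mkdir -p pics
python3 - <<'E'
from station import *
import cv2,numpy as np
for n in("scene","top"):
    p,d=camera(n); cv2.imwrite(f"pics/{n}0.png",p[:,:,::-1]); np.save(f"pics/{n}0.npy",d); print(n,camera_info(n))
print(state())
E
```

```text
pics
scene {'fovy': 48.40317517182441, 'cx': 281.35273146646443, 'cy': 204.95839369120608, 'R': array([[ 0.8268192 ,  0.56243404, -0.0061611 ],
       [ 0.39681765, -0.59104406, -0.7022839 ],
       [-0.39862985,  0.57821698, -0.71187033]]), 't': array([-451.60550992, -189.70154681, 1615.41783585])}
top {'fovy': 49.82736488346208, 'cx': 277.1807564095441, 'cy': 215.8955703231441, 'R': array([[-5.84978440e-03, -9.99982704e-01,  6.09985378e-04],
       [-9.96702406e-01,  5.78122343e-03, -8.09375798e-02],
       [ 8.09326534e-02, -1.08144129e-03, -9.96718986e-01]]), 't': array([2.78487195e-01, 5.44313099e+02, 1.46311643e+03])}
{'time_s': 0.1, 'qpos': array([-1.35230989e+00,  5.27765503e-02,  1.40162554e+00,  1.98742730e-05,
        1.68859127e+00, -7.03308002e-02]), 'joint_vel': array([-0.00181019, -0.00212698, -0.00157079,  0.00088129, -0.00101809,
       -0.00073385]), 'joint_efforts': array([ 1.16328058e-03, -3.82583857e+01, -3.60985386e+01, -4.09904499e-05,
        4.85740107e-03, -7.75228500e-06]), 'ee_pos': array([ 149.48373158, -502.99107614,  230.5540121 ]), 'orientation': array([ 9.89590773e-01,  1.43908343e-01, -4.19910728e-05, -6.99161482e-04]), 'force': array([-0.0114827 , -0.36972048,  0.08999955]), 'wrist_torque': array([-0.04085977, -0.05621543,  0.01714348]), 'finger_force': 0.0, 'grip_width': 0.9947462926615017}
```

View pics/top0.png

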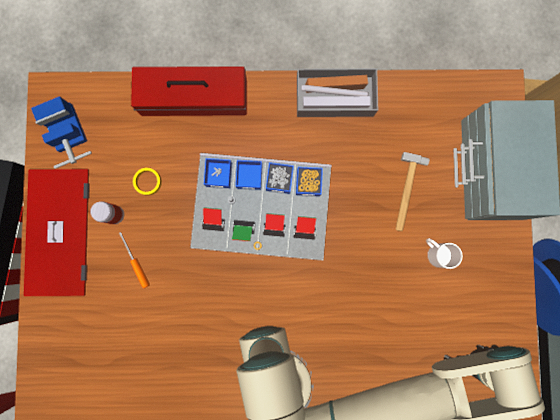

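View pics/scene0.png

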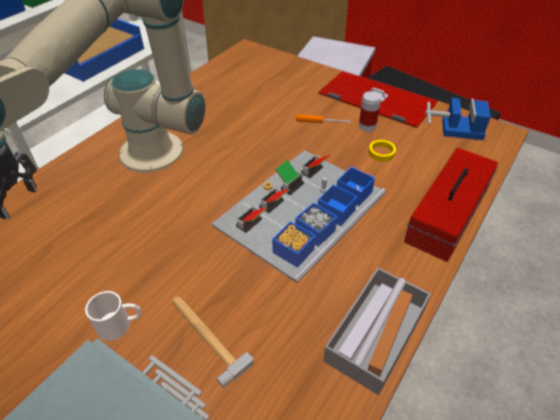

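The tag columns, left to right at row ~225, are d red (col 212), c green (242), a red (274) and b red (305). The bins above them hold three bolts, nothing, bolts and nuts. So d is already right: c goes toward its bin, and a and b go toward the robot. The bolt is at about (231,200) and the nut at about (257,245).

```bash
cat > h.py <<'E'
import numpy as np,cv2
from station import camera_info
def ray(n,u,v,z):
    c=camera_info(n); f=210/np.tan(np.radians(c["fovy"])/2); R=c["R"];o=-R.T@c["t"]
    d=R.T@np.array([(u-c["cx"])/f,(v-c["cy"])/f,1]); return o+d*(z-o[2])/d[2]
def masks(p):
    h=cv2.cvtColor(p,cv2.COLOR_RGB2HSV); H,S,V=[h[...,i].astype(int) for i in range(3)]
    return dict(red=((H<6)|(H>174))&(S>180)&(V>100),green=(H>45)&(H<75)&(S>120),blue=(H>105)&(H<125)&(S>150),grey=(S<40)&(V>90)&(V<220))
def blobs(m,amin=30):
    n,l,s,c=cv2.connectedComponentsWithStats(m.astype(np.uint8))
    return [(l==i,s[i],c[i]) for i in range(1,n) if s[i][4]>=amin]
E
python3 - <<'E'
from h import *
for n,roi in(("top",(140,270,180,345)),("scene",(140,285,205,395))):
    p=cv2.imread(f"pics/{n}0.png")[:,:,::-1].copy(); M=masks(p)
    r=np.zeros(p.shape[:2],bool); r[roi[0]:roi[1],roi[2]:roi[3]]=1
    g=(M["grey"]|M["blue"]|M["green"])&r
    g=cv2.morphologyEx(g.astype(np.uint8),cv2.MORPH_CLOSE,np.ones((9,9)))
    b=max(blobs(g),key=lambda b:b[1][4])[0]
    hull=cv2.convexHull(max(cv2.findContours(b.astype(np.uint8),0,2)[0],key=cv2.contourArea))[:,0]
    W=np.array([ray(n,u,v,12)[:2] for u,v in hull],np.float32)
    print(n,"board rect",cv2.minAreaRect(W))
    for col,z in(("red",62),("green",62),("blue",72)):
        for m,s,c in blobs(M[col]&r,15): print(col,s,c.round(1),ray(n,*c,z).round(0))
E
```

```text
top board rect ((580.193115234375, 51.030487060546875), (438.6022033691406, 318.0072021484375), 84.40747833251953)
red [203 208  19  17 253] [212.  216.1] [542. 205.  62.]
red [265 214  19  17 256] [274.1 221.7] [522.   7.  62.]
red [296 217  20  16 253] [305.4 224.6] [513. -93.  62.]
green [232 225  20  15 239] [241.7 232.4] [489. 111.  62.]
blue [204 158  27  30 529] [217.8 173.3] [678. 186.  72.]
blue [236 160  26  29 602] [248.5 174.6] [673.  88.  72.]
blue [282 164  11   6  15] [287.7 165.8] [701. -37.  72.]
blue [296 167  26  29 132] [307.8 182.6] [ 646. -101.   72.]
blue [266 184  24   9  54] [276.4 189.2] [626.  -1.  72.]
scene board rect ((580.9634399414062, 62.03431701660156), (469.6840515136719, 330.0066223144531), 84.8160629272461)
red [308 157  18  10  69] [316.  161.7] [543. 200.  62.]
red [266 190  21  12  87] [275.5 195.6] [524.   3.  62.]
red [243 209  21  12 100] [252.2 214.8] [513. -97.  62.]
green [276 160  22  23 261] [286.6 171.6] [492. 109.  62.]
blue [ 284  168   90   87 2133] [338.4 203. ] [695.  70.  72.]
blue [273 238  10   8  25] [276.8 241.8] [ 632. -146.   72.]
```

Request:
send_rows([
  {"dp": [0.4,0.38,-0.04],"delta_rot": [0,0,-0.25],"gripper": 1},
  {"dp": [0.8,0.76,-0.08],"delta_rot": [0,0,-0.5],"gripper": 1},
  {"dp": [1,0.95,-0.1],"delta_rot": [0,0,-0.737],"gripper": 1},
  {"dp": [1,0.95,-0.1],"delta_rot": [0,0,-0.737],"gripper": 1},
])

```text
time_s: 0.5
ee_pos: [231.1, -425.5, 222.9]
orientation: [0.999, -0.048, -0.0, -0.001]
force: [0.3, -0.4, 0.4]
grip_width: 0.335
finger_force: 0.0
```

Request:
send_rows([
  {"dp": [0.4,0.38,-0.04],"delta_rot": [0,0,0],"gripper": 1},
  {"dp": [0.8,0.76,-0.08],"delta_rot": [0,0,0],"gripper": 1},
  {"dp": [1,0.95,-0.1],"delta_rot": [0,0,0],"gripper": 1},
  {"dp": [1,0.95,-0.1],"delta_rot": [0,0,0],"gripper": 1},
])

```text
time_s: 0.9
ee_pos: [310.5, -350.2, 214.9]
orientation: [0.999, -0.046, -0.0, -0.0]
force: [-0.7, -0.0, -0.3]
grip_width: -0.002
finger_force: 0.0
```

Request:
send_rows([
  {"dp": [0.4,0.38,-0.04],"delta_rot": [0,0,0],"gripper": 1},
  {"dp": [0.8,0.76,-0.08],"delta_rot": [0,0,0],"gripper": 1},
  {"dp": [1,0.95,-0.1],"delta_rot": [0,0,0],"gripper": 1},
  {"dp": [1,0.95,-0.1],"delta_rot": [0,0,0],"gripper": 1},
])

```text
time_s: 1.3
ee_pos: [390.2, -274.9, 206.9]
orientation: [0.999, -0.047, -0.0, -0.0]
force: [0.3, 0.1, 0.2]
grip_width: 0.002
finger_force: 0.0
```

Request:
send_rows([
  {"dp": [0.4,0.38,-0.04],"delta_rot": [0,0,0],"gripper": 1},
  {"dp": [0.8,0.76,-0.08],"delta_rot": [0,0,0],"gripper": 1},
  {"dp": [1,0.95,-0.1],"delta_rot": [0,0,0],"gripper": 1},
  {"dp": [1,0.95,-0.1],"delta_rot": [0,0,0],"gripper": 1},
])

```text
time_s: 1.7
ee_pos: [470.0, -199.4, 198.8]
orientation: [0.999, -0.047, -0.0, -0.0]
force: [0.1, 0.2, -0.6]
grip_width: -0.001
finger_force: 0.0
```

Request:
send_rows([
  {"dp": [0.4,0.38,-0.04],"delta_rot": [0,0,0],"gripper": 1},
  {"dp": [0.8,0.76,-0.08],"delta_rot": [0,0,0],"gripper": 1},
  {"dp": [1,0.95,-0.1],"delta_rot": [0,0,0],"gripper": 1},
  {"dp": [1,0.95,-0.1],"delta_rot": [0,0,0],"gripper": 1},
])

```text
time_s: 2.1
ee_pos: [549.9, -123.9, 190.7]
orientation: [0.999, -0.048, -0.001, 0.0]
force: [-0.5, -0.6, 0.7]
grip_width: 0.004
finger_force: 0.0
```

Request:
send_rows([
  {"dp": [0.28,0.31,0],"delta_rot": [0,0,0],"gripper": 1},
  {"dp": [0.28,0.31,-0.3],"delta_rot": [0,0,0],"gripper": 1},
  {"dp": [0.28,0.31,-0.63],"delta_rot": [0,0,0],"gripper": 1},
  {"dp": [0.28,0.31,-0.63],"delta_rot": [0,0,0],"gripper": 1},
])

```text
time_s: 2.5
ee_pos: [569.1, -100.6, 137.0]
orientation: [0.999, -0.049, -0.004, -0.0]
force: [-0.8, 0.5, -1.0]
grip_width: -0.004
finger_force: 0.0
```

Run:
```python
from station import *
import cv2
a=camera("scene")[0][130:290,180:400,::-1]; b=camera("top")[0][140:275,180:345,::-1]
cv2.imwrite("pics/s1.png",cv2.hconcat([cv2.resize(a,(400,400)),cv2.resize(b,(400,400))]))
```

```text
(no output)
```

View pics/s1.png

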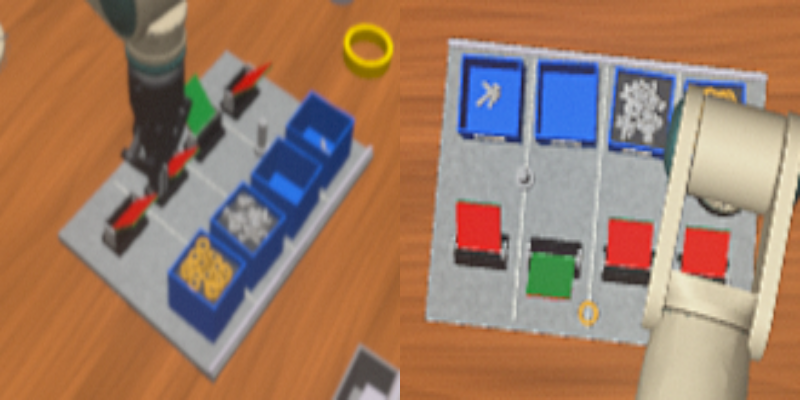

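The picture shows the gripper hovering over column b. The a, b and d tags are still red, c is green, and the bins haven't moved. Next I'll descend between tag b and its bin.

Request:
send_rows([
  {"dp": [0,0,-0.35],"delta_rot": [0,0,0],"gripper": 1},
  {"dp": [0,0,-0.7],"delta_rot": [0,0,0],"gripper": 1},
  {"dp": [0,0,-0.93],"delta_rot": [0,0,0],"gripper": 1},
  {"dp": [0,0,-0.93],"delta_rot": [0,0,0],"gripper": 1},
  {"dp": [0,0,-0.93],"delta_rot": [0,0,0],"gripper": 1},
])

```text
time_s: 3.1
ee_pos: [572.7, -99.4, 68.7]
orientation: [0.999, -0.049, 0.001, 0.0]
force: [1.0, -0.5, -0.2]
grip_width: 0.004
finger_force: 0.0
```

Request:
send_rows([
  {"dp": [-0.2,0.02,0],"delta_rot": [0,0,0],"gripper": 1},
  {"dp": [-0.3,0.03,0],"delta_rot": [0,0,0],"gripper": 1},
  {"dp": [-0.36,0.035,0],"delta_rot": [0,0,0],"gripper": 1},
  {"dp": [-0.42,0.04,0],"delta_rot": [0,0,0],"gripper": 1},
  {"dp": [-0.48,0.045,0],"delta_rot": [0,0,0],"gripper": 1},
  {"dp": [-0.54,0.05,0],"delta_rot": [0,0,0],"gripper": 1},
  {"dp": [-0.6,0.06,0],"delta_rot": [0,0,0],"gripper": 1},
  {"dp": [-0.66,0.065,0],"delta_rot": [0,0,0],"gripper": 1},
])

```text
time_s: 3.9
ee_pos: [518.7, -93.2, 66.4]
orientation: [0.999, -0.048, -0.0, 0.0]
force: [-0.6, -0.4, 0.6]
grip_width: 0.001
finger_force: 0.1
```

Request:
send_rows([
  {"dp": [-0.06,0.006,0],"delta_rot": [0,0,0],"gripper": 1},
  {"dp": [-0.12,0.012,0],"delta_rot": [0,0,0],"gripper": 1},
  {"dp": [-0.18,0.018,0],"delta_rot": [0,0,0],"gripper": 1},
  {"dp": [-0.24,0.024,0],"delta_rot": [0,0,0],"gripper": 1},
  {"dp": [-0.3,0.03,0],"delta_rot": [0,0,0],"gripper": 1},
  {"dp": [-0.35,0.034,0],"delta_rot": [0,0,0],"gripper": 1},
  {"dp": [-0.35,0.034,0],"delta_rot": [0,0,0],"gripper": 1},
])

```text
time_s: 4.6
ee_pos: [490.7, -90.5, 66.5]
orientation: [0.999, -0.049, -0.0, 0.0]
force: [0.2, 0.1, 0.4]
grip_width: -0.004
finger_force: 0.0
```

Request:
send_rows([
  {"dp": [0.2,-0.02,0],"delta_rot": [0,0,0],"gripper": 1},
  {"dp": [0.4,-0.04,0],"delta_rot": [0,0,0],"gripper": 1},
  {"dp": [0.5,-0.05,0.4],"delta_rot": [0,0,0],"gripper": 1},
  {"dp": [0.7,-0.07,0.8],"delta_rot": [0,0,0],"gripper": 1},
  {"dp": [1,-0.1,1],"delta_rot": [0,0,0],"gripper": 1},
  {"dp": [1,-0.1,1],"delta_rot": [0,0,0],"gripper": 1},
  {"dp": [1,-0.1,1],"delta_rot": [0,0,0],"gripper": 1},
])

```text
time_s: 5.3
ee_pos: [570.8, -98.5, 145.7]
orientation: [0.999, -0.048, -0.001, -0.0]
force: [-0.0, 0.3, -0.8]
grip_width: 0.006
finger_force: 0.0
```

Run:
```python
from station import *
import cv2
a=camera("scene")[0][130:290,180:400,::-1]; b=camera("top")[0][140:275,180:345,::-1]
cv2.imwrite("pics/s2.png",cv2.hconcat([cv2.resize(a,(400,400)),cv2.resize(b,(400,400))]))
```

```text
(no output)
```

View pics/s2.png

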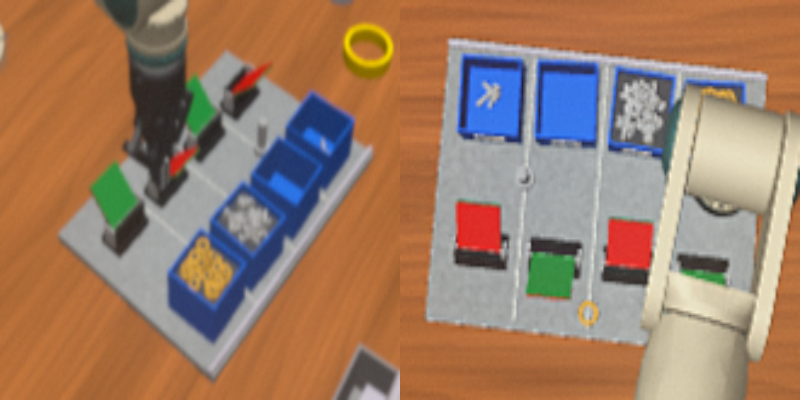

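Tag b now lies green side up (left panel, 115,195) and nothing else has moved. Tag a is next, with the same motion shifted 100 mm along the row.

Request:
send_rows([
  {"dp": [0.07,0.6,0],"delta_rot": [0,0,0],"gripper": 1},
  {"dp": [0.1,1,0],"delta_rot": [0,0,0],"gripper": 1},
  {"dp": [0.1,1,0],"delta_rot": [0,0,0],"gripper": 1},
])

```text
time_s: 5.7
ee_pos: [578.1, -15.1, 145.3]
orientation: [0.999, -0.047, -0.001, -0.001]
force: [0.6, -0.8, -0.2]
grip_width: 0.002
finger_force: 0.0
```

Request:
send_rows([
  {"dp": [0.04,0.24,0],"delta_rot": [0,0,0],"gripper": 1},
  {"dp": [0.04,0.24,-0.3],"delta_rot": [0,0,0],"gripper": 1},
  {"dp": [0.04,0.24,-0.65],"delta_rot": [0,0,0],"gripper": 1},
  {"dp": [0.04,0.24,-1],"delta_rot": [0,0,0],"gripper": 1},
  {"dp": [0.04,0.24,-1],"delta_rot": [0,0,0],"gripper": 1},
  {"dp": [0.04,0.24,-1],"delta_rot": [0,0,0],"gripper": 1},
])

```text
time_s: 6.3
ee_pos: [581.7, 0.2, 66.4]
orientation: [0.999, -0.049, -0.001, 0.0]
force: [0.3, -1.0, 0.5]
grip_width: -0.001
finger_force: 0.0
```

Request:
send_rows([
  {"dp": [-0.2,0.02,0],"delta_rot": [0,0,0],"gripper": 1},
  {"dp": [-0.3,0.03,0],"delta_rot": [0,0,0],"gripper": 1},
  {"dp": [-0.36,0.035,0],"delta_rot": [0,0,0],"gripper": 1},
  {"dp": [-0.42,0.04,0],"delta_rot": [0,0,0],"gripper": 1},
  {"dp": [-0.48,0.045,0],"delta_rot": [0,0,0],"gripper": 1},
  {"dp": [-0.54,0.05,0],"delta_rot": [0,0,0],"gripper": 1},
  {"dp": [-0.6,0.06,0],"delta_rot": [0,0,0],"gripper": 1},
  {"dp": [-0.66,0.065,0],"delta_rot": [0,0,0],"gripper": 1},
])

```text
time_s: 7.1
ee_pos: [529.1, 6.0, 66.4]
orientation: [0.999, -0.048, -0.0, 0.0]
force: [0.7, 0.5, -0.1]
grip_width: 0.005
finger_force: 0.1
```

Request:
send_rows([
  {"dp": [-0.06,0.006,0],"delta_rot": [0,0,0],"gripper": 1},
  {"dp": [-0.12,0.012,0],"delta_rot": [0,0,0],"gripper": 1},
  {"dp": [-0.18,0.018,0],"delta_rot": [0,0,0],"gripper": 1},
  {"dp": [-0.24,0.024,0],"delta_rot": [0,0,0],"gripper": 1},
  {"dp": [-0.3,0.03,0],"delta_rot": [0,0,0],"gripper": 1},
  {"dp": [-0.35,0.034,0],"delta_rot": [0,0,0],"gripper": 1},
  {"dp": [-0.35,0.034,0],"delta_rot": [0,0,0],"gripper": 1},
])

```text
time_s: 7.8
ee_pos: [501.1, 8.6, 66.5]
orientation: [0.999, -0.048, -0.0, 0.0]
force: [0.1, -0.5, -0.6]
grip_width: -0.002
finger_force: 0.0
```

Request:
send_rows([
  {"dp": [0.2,-0.02,0],"delta_rot": [0,0,0],"gripper": 1},
  {"dp": [0.4,-0.04,0],"delta_rot": [0,0,0],"gripper": 1},
  {"dp": [0.4,-0.04,0.4],"delta_rot": [0,0,0],"gripper": 1},
  {"dp": [0.4,-0.04,0.8],"delta_rot": [0,0,0],"gripper": 1},
  {"dp": [0.4,-0.04,1],"delta_rot": [0,0,0],"gripper": 1},
  {"dp": [0.4,-0.04,1],"delta_rot": [0,0,0],"gripper": 1},
])

```text
time_s: 8.4
ee_pos: [535.1, 5.3, 149.5]
orientation: [0.999, -0.049, 0.003, 0.0]
force: [0.5, -0.1, 0.0]
grip_width: 0.001
finger_force: 0.0
```

Request:
send_rows([
  {"dp": [-0.4,0.4,0],"delta_rot": [0,0,0],"gripper": 1},
  {"dp": [-0.8,0.8,0],"delta_rot": [0,0,0],"gripper": 1},
  {"dp": [-1,1,0],"delta_rot": [0,0,0],"gripper": 1},
  {"dp": [-1,1,0],"delta_rot": [0,0,0],"gripper": 1},
])

```text
time_s: 8.8
ee_pos: [451.5, 87.0, 145.1]
orientation: [0.999, -0.047, -0.001, -0.0]
force: [0.4, -0.3, 0.1]
grip_width: 0.001
finger_force: 0.0
```

Request:
send_rows([
  {"dp": [-0.3,0.38,0],"delta_rot": [0,0,0],"gripper": 1},
  {"dp": [-0.3,0.38,0],"delta_rot": [0,0,0],"gripper": 1},
  {"dp": [-0.3,0.38,-0.4],"delta_rot": [0,0,0],"gripper": 1},
  {"dp": [-0.3,0.38,-0.8],"delta_rot": [0,0,0],"gripper": 1},
  {"dp": [-0.3,0.38,-1],"delta_rot": [0,0,0],"gripper": 1},
  {"dp": [-0.3,0.38,-1],"delta_rot": [0,0,0],"gripper": 1},
])

```text
time_s: 9.4
ee_pos: [427.9, 114.7, 63.2]
orientation: [0.999, -0.049, -0.003, 0.001]
force: [0.6, -0.6, -0.2]
grip_width: -0.001
finger_force: 0.0
```

Run:
```python
from station import *
import cv2
a=camera("scene")[0][130:290,180:400,::-1]; b=camera("top")[0][140:275,180:345,::-1]
cv2.imwrite("pics/s3.png",cv2.hconcat([cv2.resize(a,(400,400)),cv2.resize(b,(400,400))]))
```

```text
(no output)
```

View pics/s3.png

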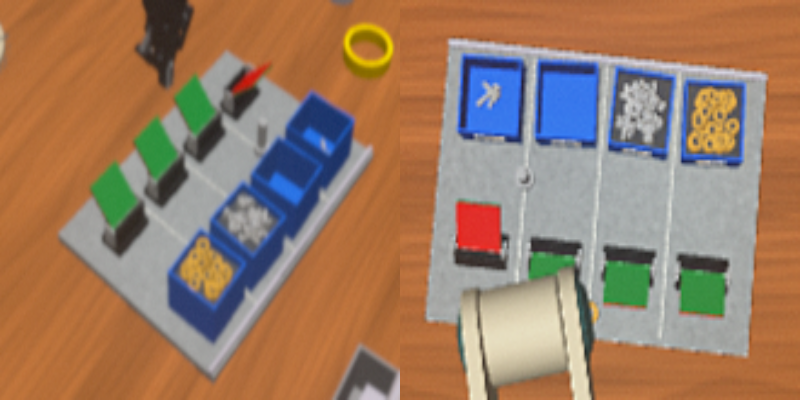

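Tags a and b are green up (about (627,283) and (703,291) in the right panel). The fingertip is on the robot side of tag c, so I'll push it toward its bin.

Request:
send_rows([
  {"dp": [0.2,-0.02,0],"delta_rot": [0,0,0],"gripper": 1},
  {"dp": [0.3,-0.03,0],"delta_rot": [0,0,0],"gripper": 1},
  {"dp": [0.36,-0.035,0],"delta_rot": [0,0,0],"gripper": 1},
  {"dp": [0.42,-0.04,0],"delta_rot": [0,0,0],"gripper": 1},
  {"dp": [0.48,-0.045,0],"delta_rot": [0,0,0],"gripper": 1},
  {"dp": [0.54,-0.05,0],"delta_rot": [0,0,0],"gripper": 1},
  {"dp": [0.6,-0.06,0],"delta_rot": [0,0,0],"gripper": 1},
  {"dp": [0.66,-0.065,0],"delta_rot": [0,0,0],"gripper": 1},
])

```text
time_s: 10.3
ee_pos: [482.7, 110.5, 66.5]
orientation: [0.999, -0.049, 0.0, 0.0]
force: [0.3, -0.3, 0.9]
grip_width: 0.002
finger_force: 0.1
```

Request:
send_rows([
  {"dp": [0.06,-0.006,0],"delta_rot": [0,0,0],"gripper": 1},
  {"dp": [0.12,-0.012,0],"delta_rot": [0,0,0],"gripper": 1},
  {"dp": [0.18,-0.018,0],"delta_rot": [0,0,0],"gripper": 1},
  {"dp": [0.24,-0.024,0],"delta_rot": [0,0,0],"gripper": 1},
  {"dp": [0.3,-0.03,0],"delta_rot": [0,0,0],"gripper": 1},
  {"dp": [0.36,-0.035,0],"delta_rot": [0,0,0],"gripper": 1},
  {"dp": [0.36,-0.035,0],"delta_rot": [0,0,0],"gripper": 1},
])

```text
time_s: 11.0
ee_pos: [511.7, 107.7, 66.5]
orientation: [0.999, -0.049, 0.0, 0.0]
force: [-0.7, -0.2, -0.1]
grip_width: -0.004
finger_force: 0.0
```

Request:
send_rows([
  {"dp": [-0.2,0.02,0],"delta_rot": [0,0,0],"gripper": 1},
  {"dp": [-0.4,0.04,0],"delta_rot": [0,0,0],"gripper": 1},
  {"dp": [-0.6,0.06,0.4],"delta_rot": [0,0,0],"gripper": 1},
  {"dp": [-1,0.1,0.8],"delta_rot": [0,0,0],"gripper": 1},
  {"dp": [-1,0.1,1],"delta_rot": [0,0,0],"gripper": 1},
  {"dp": [-1,0.1,1],"delta_rot": [0,0,0],"gripper": 1},
  {"dp": [-1,0.1,1],"delta_rot": [0,0,0],"gripper": 1},
])

```text
time_s: 11.7
ee_pos: [431.2, 115.7, 146.0]
orientation: [0.999, -0.049, -0.0, 0.0]
force: [-0.1, -1.1, -0.1]
grip_width: -0.0
finger_force: 0.0
```

Run:
```python
from station import *
import cv2
a=camera("scene")[0][130:290,180:400,::-1]; b=camera("top")[0][140:275,180:345,::-1]
cv2.imwrite("pics/s4.png",cv2.hconcat([cv2.resize(a,(400,400)),cv2.resize(b,(400,400))]))
```

```text
(no output)
```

View pics/s4.png

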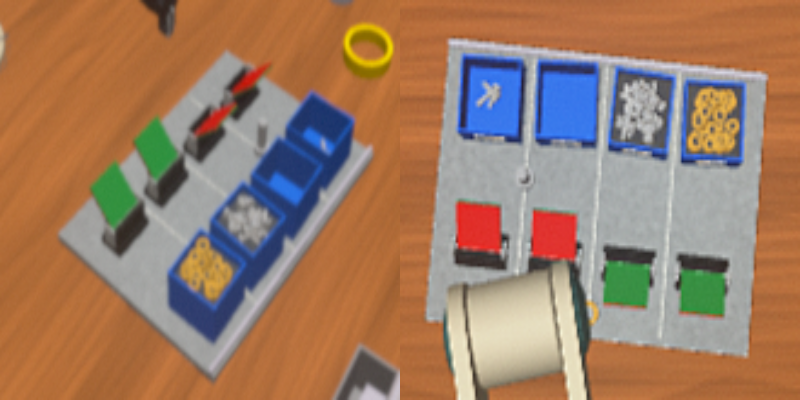

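The tags now read d red, c red, a green, b green, each lying over on its stop. The bins, bolt and nut have not moved, and the arm is clear.

```bash
python3 -c "from station import *; print(hand_in())"
```

```text
the job is handed in; nothing more can be done
None
```

Job handed in: tags a and b (full bins) now lie green up and c (bare) red up, d (nearly bare) was already red up and left alone, and the last pictures show the bins, bolt and nut where they stood.

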